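# Prise apart two tightly nested reducing sleeves and sort them by size

## Robot

A 6-joint arm with a two-finger parallel gripper is mounted at the origin on the work surface. World frame = base frame: x ahead of the robot, y to its left, z up, the work surface at z = 0. Lengths are in mm, angles in rad, forces in N, time in s.
With the tool pointing down it reaches from about 350 to 975 mm from the base axis. Payload 7.1 kg.
Tool frame: the origin (TCP) lies between the finger pads; the fingertips stand 14 mm ahead of it and the grasp point (between the pads) lies 5 mm behind it; z points along the fingers, y is the direction in which the jaws open and shut (so a half turn about z gives the same grasp; the last joint's range is limited). The gripper opens to 88 mm and grips with 3 to 60 N. Pads are 20 mm wide; open, the fingers measure 115 mm over their backs; the gripper's body (75 mm by 178 mm) begins 61 mm behind the grasp point.
Start: joints at [-1.172, 0.423, 1.63, -0, 1.089, -0.019], TCP at [253.609, -571.216, 236.675] pointing down, gripper open.
Joint ranges: [-3, 3], [-0.9, 2.11], [0.09, 2.58], [-1.31, 4.45], [0.11, 2.69], [-2.54, 2.54]. Speed limits (rad/s): [2.39, 2.39, 3.01, 3.14, 3.14, 3.14].

## Interface

Orientations are given as a rotation vector (axis times angle).
In Python, from workcell import get_obs, get_image, calibration, close_job, regions_of, place_of gives the robot as it stands.
- The arm moves only by the tool move_arm, never from a script. Its argument "deltas" is a list of rows, each a list of 5 numbers: the closure in counts, from 0 (fully open) to 255 (shut), then the shift along the tool's x, y, z in m, then the turn about the tool's z in rad. In form: [[grip, x, y, z, roll], ...]. A call has 1 to 5 rows; each row is the pose to reach, as a shift and turn from the pose commanded when the call began, along the tool's axes at that moment; what a row does not reach only later rows make up. A row lasts 1/12 s, in which the tool goes at most 41.7 mm and 7.16 degrees, less where a joint would pass 70% of its speed; a pose out of reach is approached as far as the arm can. A call with a gripper value outside its range is refused whole. The fingers move at their own pace and stop on an object; the grip force is fixed at half the most. Time passes only in rows, so rows that repeat a pose let the fingers close. It gives the time, the measured TCP pose, the force and the opening at its end, in the units of the state.
- get_obs(): the state, without advancing time (a new reading comes with each control period).
- get_image(name): name is "scene" or "top"; returns the picture (400x640x3 uint8, blue, green, red); there is no depth.
- calibration(name): a dict with "intrinsics" (3x3 intrinsics, pixels), "world_to_cam" (4x4, takes a point from world to camera coordinates). Camera axes: x right, y down, z forward; pixel columns grow to the right and rows downward; lengths in mm; the calibration is good to about 2 mm. A picture is of the moment at which its call begins. calibration takes no time and is no camera call.
- close_job(): hands the job in, once; it reports no verdict.
Trained networks look in the newest picture that a camera, given by its name, has taken for a name from the list of things; names that differ only in an ending like _2 or _b are one class to them, and where a whole thing is asked for, a point or a joint stands for the part that bears it (a point fixed in the world has none). Each returns a list of dicts, best first, with "conf" (0 to 1); they miss things now and then, are a little off and sometimes report something else, mostly with a low value. They report only what shows in the picture. A call takes as long as a camera call. They do not tell look-alikes from the thing itself.
- regions_of(camera, name): "region" (400x640 bool, what is visible of it).
- place_of(camera, name): "location" ([x, y, z] in mm, in world coordinates, good to about 4 mm: a listed point, or the origin of a listed thing).
The state is a dict: "t": time; "qpos": joint angles; "qvel": joint speeds; "joint_torque": joint torques, N m; "ee_pos": TCP position; "orientation": TCP orientation; "ft_force": force on the tool from outside, world axes, zero at the start; "moment": the same for the moment, N m; "width": finger opening in mm.
Only numpy, scipy, OpenCV 4.12 (cv2) and the standard library are available. Lean on these libraries where they do the work, as an engineer would, in place of code of your own. Each camera call takes 0.05 s, during which the arm holds its last target.

## Task

The small aluminium sleeve is nested tightly inside the large blue one on the splitter: press the red-gripped lever all the way down so that the small sleeve is prised up out of the large one while the large one stays on its seat. Then stand each sleeve upright, wide end up, flat on the floor of its own yellow dish: the small sleeve in the smallest dish and the large sleeve in the largest. Do not disturb the green sleeve that is already in the middle-sized dish, nor the bottle, the spanner and the steel block.

Things in the scene. Friction and masses are not known exactly. Their poses are not given: they have to be found in the camera images.
- splitter: Fixed bench splitter on a grey plate (120 mm along its x; y from -70 to +130 mm). Origin on the bench under the axis of its round dark seat: 80 mm diameter, top 45 mm above the bench, with a 5 mm locating rim (58 mm inside, 68 mm outside). Lever pivot 60 mm from that axis along its +y and 70 mm above the bench, between two 82 mm high cheeks; the lever points away from the seat, to +y.
- plunger_top (a point): Centre of the top of the brass plunger (22 mm diameter) in the seat's axis, 47 mm above the bench when the lever is raised. It rises 60 mm per radian of the lever through the 30 mm hole in the large sleeve's floor and lifts the small sleeve. It may stay up while the large sleeve is lifted off over it.
- lever (a joint): Angle of the pry lever (rad): 0 raised (it slopes up by 0.35 rad from the pivot to the grip) to 0.65 fully pressed down (it slopes down by 0.30 rad). It is stiff: about 6 to 12 N down at the grip moves it, and it stays where it is left. Fully down, the small sleeve stands about 35 mm above the large one's rim.
- lever_grip (a point): Centre of the lever's red cylindrical grip, 20 mm in diameter and 50 mm long, lying level along the splitter's x. It is 110 mm from the pivot: 108 mm above the bench when raised, 37 mm when fully down. Press its top downwards.
- small_mid (a point): Centre (half-way up) of the small sleeve, plain aluminium, 74 mm high, tapered: outside diameter 43 mm at the top, 37 mm at the foot, with a blind 18 mm bore open at the top; z is up along its axis. At the start it is nested in the large sleeve, tops flush, with about 1 mm play all round. About 0.22 kg.
- large_mid (a point): Centre (half-way up) of the large sleeve, blue, 80 mm high, tapered: outside diameter 58 mm at the top, 52 mm at the foot, wall 6.5 mm, a 6 mm thick floor with a 30 mm hole; z is up along its axis. It stands on the splitter's seat. About 0.32 kg.
- medium_mid (a point): Centre of the green medium sleeve, 77 mm high, 50 mm across the top and 45 mm at the foot, already standing in the middle-sized dish. Leave it there.
- dish_small: Smallest yellow dish, fixed to the bench: round, 49 mm inside diameter, 57 mm outside, floor 4 mm above the bench, rim 12 mm above the bench. Origin on the bench, under its centre.
- dish_medium: Middle-sized yellow dish, fixed: 58 mm inside diameter, 66 mm outside, floor 4 mm, rim 12 mm above the bench; it holds the green sleeve. Origin on the bench, under its centre.
- dish_large: Largest yellow dish, fixed: 66 mm inside diameter, 74 mm outside, floor 4 mm, rim 12 mm above the bench. Origin on the bench, under its centre.
- cleaner: White bottle with a red cap, 52 mm in diameter, 130 mm high, standing loose on the bench: a bystander. Origin at the centre of its underside.
- spanner: Loose spanner, 160 mm long, lying flat on the bench: a bystander.
- offcut: Loose bare steel block 50 x 90 x 25 mm lying on the bench: a bystander. Origin at the centre of its underside.
Not all that is in view belongs to the job. What is shaped like the dish_small but black or white is not meant.

How it is judged:
By the outcome, as a careful person would: the job done as asked, in the order asked, and still so for the second after the job is handed in, with the robot touching nothing.
It also fails if it takes over 72 s, if anything falls off the work surface, if the arm or the gripper's body presses on something with over 40 N, if the wrist force passes 120 N, or if a joint passes its speed limit or range.

## Working session

There is one attempt and no reset: what is moved stays moved. The work goes in short steps, Python scripts to look and compute and a tool call to move; the robot and the scene stay as the last step left them, time stands still between calls to the robot, and variables do not carry over. Pictures are saved under pics/ and viewed, and the job is handed in when it is done.

Besides the shell and the picture viewer there is one more tool, called after "Call:" as a command line: name --pt "numbers of a row" for each row, then --argument value for the rest. move_arm: Moves the arm, as the interface text tells. Its arguments: {"type":"object","properties":{"deltas":{"type":"array","items":{"type":"array","items":{"type":"number"}}}},"required":["deltas"]}

```bash
ls; mkdir -p pics; python3 - <<'E'
from workcell import *
import cv2
o=get_obs();print({k:(v if not hasattr(v,'round') else v) for k,v in o.items()})
for c in("scene","top"):
    cv2.imwrite(f"pics/{c}0.png",get_image(c))
    for n in("splitter","plunger_top","lever_grip","small_mid","large_mid","medium_mid","dish_small","dish_medium","dish_large","cleaner","spanner","offcut"):
        try: print(c,n,[(round(d["conf"],2),[round(float(x)) for x in d["location"]]) for d in place_of(c,n)][:4])
        except Exception as e: print(c,n,e)
E
```

```text
pics
{'t': 0.0, 'qpos': array([-1.17201317e+00,  4.23829832e-01,  1.63072681e+00, -1.83353830e-05,
        1.08862648e+00, -1.89676589e-02]), 'qvel': array([ 2.84562379e-05, -1.14410932e-03, -5.37743587e-04, -5.56494597e-04,
       -2.67964783e-04, -5.87215330e-05]), 'joint_torque': array([ 5.13080304e-04, -5.44627690e+01, -2.73668665e+01,  6.42806618e-02,
        2.27815151e-02, -1.07779017e-04]), 'ee_pos': array([ 253.38351801, -570.71319312,  235.89411379]), 'orientation': array([-3.07178155e+00, -6.51130120e-01,  4.96400613e-04]), 'ft_force': array([ 0.45288752, -0.0595209 , -0.14950358]), 'moment': array([0.01902456, 0.00830914, 0.03077894]), 'width': 87.56241716860205}
scene splitter [(0.63, [492, 160, 0]), (0.24, [489, 166, 89])]
scene plunger_top [(0.62, [712, 68, 2]), (0.35, [552, -317, 6])]
scene lever_grip [(0.92, [521, 323, 107])]
scene small_mid [(0.65, [488, 165, 85]), (0.52, [741, -205, 2])]
scene large_mid [(0.65, [488, 165, 85])]
scene medium_mid [(0.78, [528, -33, 46]), (0.26, [568, -178, 2])]
scene dish_small [(0.92, [684, -81, 0]), (0.62, [478, -147, 2])]
scene dish_medium [(0.8, [530, -31, -3])]
scene dish_large [(0.67, [552, -318, 0])]
scene cleaner [(0.85, [711, 67, 0]), (0.38, [489, 167, 85])]
scene spanner [(0.91, [738, -206, 5]), (0.37, [528, -30, 1])]
scene offcut [(0.77, [362, -23, 3]), (0.22, [550, -319, 2])]
top splitter [(0.88, [493, 168, -1])]
top plunger_top []
top lever_grip [(0.97, [515, 329, 103])]
top small_mid [(0.6, [489, 164, 87]), (0.36, [568, -177, -1])]
top large_mid [(0.79, [486, 168, 84])]
top medium_mid [(0.96, [526, -34, 43])]
top dish_small [(0.97, [567, -177, 1]), (0.77, [680, -86, 3]), (0.76, [481, -149, 3])]
top dish_medium [(0.63, [530, -35, 1])]
top dish_large [(0.87, [548, -318, 1])]
top cleaner [(0.82, [717, 67, -2])]
top spanner [(0.79, [739, -206, -2])]
top offcut [(0.89, [361, -24, 2]), (0.29, [488, 163, 80])]
```

View pics/scene0.png

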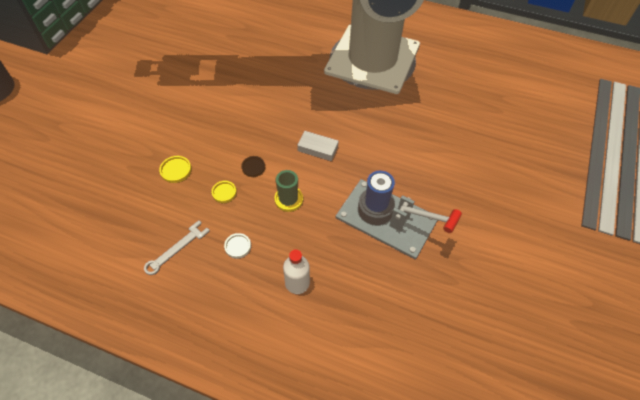

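View pics/top0.png

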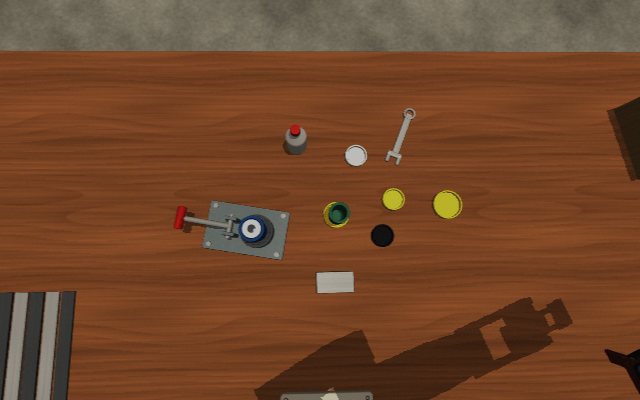

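```bash
cat > h.py <<'E'
from workcell import *
import numpy as np, cv2
def cal(c):
    k=calibration(c); return np.array(k["intrinsics"]),np.array(k["world_to_cam"])
def back(c,uv,z):
    K,T=cal(c); R,t=T[:3,:3],T[:3,3]
    uv=np.atleast_2d(uv).astype(float)
    d=np.c_[uv,np.ones(len(uv))]@np.linalg.inv(K).T@R
    o=-R.T@t
    s=(z-o[2])/d[:,2]
    return o+s[:,None]*d
def proj(c,P):
    K,T=cal(c); P=np.atleast_2d(P); q=P@T[:3,:3].T+T[:3,3]; q=q@K.T; return q[:,:2]/q[:,2:]
def blob(mask,seed,r=40):
    n,l,s,ce=cv2.connectedComponentsWithStats(mask.astype(np.uint8))
    b=min(range(1,n),key=lambda i: np.hypot(*(ce[i]-seed))+(1e3 if s[i,4]<15 else 0))
    return l==b, ce[b]
def circ(c,m,z):
    cs,_=cv2.findContours(m.astype(np.uint8),cv2.RETR_EXTERNAL,cv2.CHAIN_APPROX_NONE)
    p=max(cs,key=len)[:,0,:]
    h=cv2.convexHull(p)[:,0,:]
    W=back(c,h,z)[:,:2].astype(np.float32)
    (x,y),r=cv2.minEnclosingCircle(W)
    return x,y,r,W
E
python3 - <<'E'
from h import *
for c in("scene","top"):
    im=get_image(c); hsv=cv2.cvtColor(im,cv2.COLOR_BGR2HSV)
    y=(abs(hsv[...,0].astype(int)-29)<6)&(hsv[...,1]>150)&(hsv[...,2]>90)
    for n,g in(("small",(567,-177,10)),("large",(550,-318,10)),("med",(530,-34,10))):
        m,ce=blob(y,proj(c,g)[0]); x,yy,r,W=circ(c,m,12); print(c,n,m.sum(),np.round([x,yy,r],1),"cent",back(c,ce,8)[0].round(1))
    b=(abs(hsv[...,0].astype(int)-115)<12)&(hsv[...,1]>110)&(hsv[...,2]>50)
    g=proj(c,(488,166,125))[0]; 
    k=proj(c,(488,166,125))[0].astype(int)
    m,ce=blob(b,g); print(c,"blue",m.sum(),ce,g)
    red=((hsv[...,0]<6)|(hsv[...,0]>174))&(hsv[...,1]>170)
    m,ce=blob(red,proj(c,(518,326,108))[0]); print("red",m.sum(),back(c,ce,111)[0].round(1))
    K,T=cal(c); print("cam pos",(-T[:3,:3].T@T[:3,3]).round())
    u,v=k; cr=im[v-40:v+50,u-100 if c=="top" else u-50:u+50 if c=="top" else u+100]
    cv2.imwrite(f"pics/crop_{c}.png",cv2.resize(cr,None,fx=5,fy=5,interpolation=cv2.INTER_CUBIC)); print(u,v)
E
```

```text
scene small 385 [ 569.6 -176.1   28.7] cent [ 567.8 -178.3    8. ]
scene large 591 [ 554.2 -315.5   36.9] cent [ 552.7 -317.1    8. ]
scene med 136 [533.8 -29.9  31.7] cent [548.2 -34.2   8. ]
scene blue 362 [553.81767956   3.8839779 ] [381.31213112 180.74570035]
red 193 [517.4 325.7 111. ]
cam pos [1098.  258.  973.]
381 180
top small 374 [ 568.3 -177.5   28.5] cent [ 568.4 -178.1    8. ]
top large 615 [ 553.  -315.9   37.2] cent [ 552.6 -316.4    8. ]
top med 39 [510.1 -39.5  23.8] cent [505.2 -41.2   8. ]
top blue 210 [251.35238095 228.28095238] [250.39692134 228.72951526]
red 199 [516.9 325.8 111. ]
cam pos [429.  37. 967.]
250 228
```

View pics/crop_top.png

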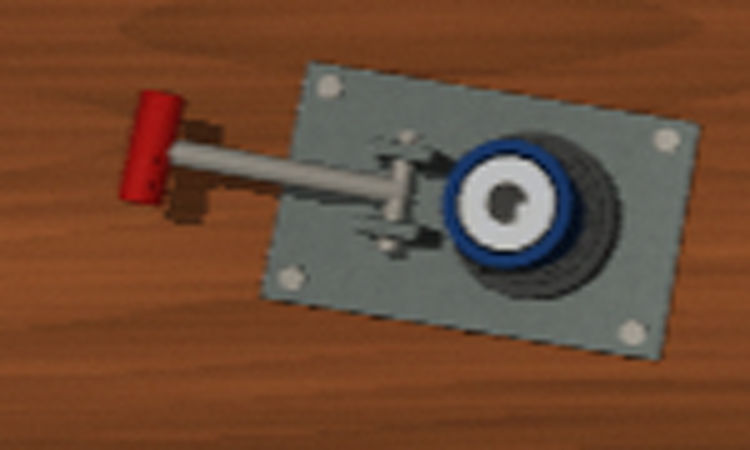

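View pics/crop_scene.png

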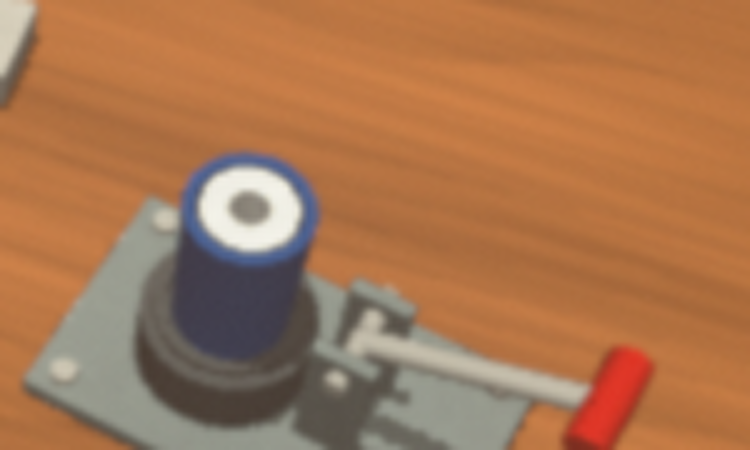

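```bash
cat >> h.py <<'E'
from scipy.spatial.transform import Rotation as Ro
def go(P):
    o=get_obs(); R=Ro.from_rotvec(o["orientation"]).as_matrix()
    d=R.T@(np.array(P)-o["ee_pos"]); print("t",round(o["t"],2),"ee",o["ee_pos"].round(1),"f",o["ft_force"].round(1),"w",round(o["width"],1),"delta tool m",(d/1000).round(4),"yaw y",np.arctan2(R[1,1],R[0,1]).round(3),"tilt",R[:,2].round(3))
E
python3 - <<'E'
from h import *
P=[back("top",(251.2,228.2),125)[0],back("scene",(380.4,180.8),125)[0]]
print(np.round(P,1))
# plate corners top crop -> z ~ plate top assume 8
c=np.array([[308,63],[698,122],[660,360],[262,298]])/5+[150,188]-.4
w=back("top",c,8); print(w.round(1))
for a,b in((0,1),(3,2),(1,2),(0,3)): d=w[b]-w[a]; print(np.hypot(*d[:2]).round(1),np.degrees(np.arctan2(d[1],d[0])).round(2))
S=np.mean(P,axis=0)[:2]; G=np.array([517.1,325.8]); d=G-S; print(S,d,np.hypot(*d)); u=d/np.hypot(*d)
T=S+u*168; print("press xy",T); go([*T,160])
go([568.3,-178,200])
E
```

```text
[[489.1 164.3 125. ]
 [488.8 164.3 125. ]]
[[569.4 283.5   8. ]
 [537.2  87.    8. ]
 [418.9 106.    8. ]
 [452.  302.6   8. ]]
199.1 -99.29
199.4 -99.57
119.9 170.88
118.9 170.75
[488.98700845 164.27415808] [ 28.11299155 161.52584192] 163.95407253913282
press xy [517.79374992 329.78600553]
t 1.4 ee [ 253.6 -571.2  236.7] f [0.1 0.4 0. ] w 87.6 delta tool m [ 0.607  -0.7163  0.0767] yaw y -1.153 tilt [-0.  0. -1.]
t 1.4 ee [ 253.6 -571.2  236.7] f [0.1 0.4 0. ] w 87.6 delta tool m [ 0.4472 -0.2317  0.0367] yaw y -1.153 tilt [-0.  0. -1.]
```

Call:
move_arm --pt "255 0.026 -0.03 0 0" --pt "255 0.052 -0.061 0 0" --pt "255 0.078 -0.092 0 0" --pt "255 0.104 -0.122 0 0" --pt "255 0.13 -0.153 0 0"

```text
t: 1.82
ee_pos: [310.5, -377.0, 236.7]
orientation: [3.073, 0.65, 0.0]
ft_force: [0.6, -0.0, 0.6]
width: 58.2
```

Call:
move_arm --pt "255 0.026 -0.03 0 0" --pt "255 0.052 -0.061 0 0" --pt "255 0.078 -0.092 0 0" --pt "255 0.104 -0.122 0 0" --pt "255 0.13 -0.153 0 0"

```text
t: 2.23
ee_pos: [367.3, -184.4, 237.0]
orientation: [3.073, 0.65, 0.001]
ft_force: [0.9, -0.3, -0.5]
width: 24.6
```

Call:
move_arm --pt "255 0.026 -0.03 0 0" --pt "255 0.052 -0.061 0 0" --pt "255 0.078 -0.092 0 0" --pt "255 0.104 -0.122 0 0" --pt "255 0.13 -0.153 0 0"

```text
t: 2.65
ee_pos: [424.2, 8.5, 237.1]
orientation: [3.073, 0.652, 0.002]
ft_force: [1.9, -1.1, -0.2]
width: 0.4
```

Call:
move_arm --pt "255 0.026 -0.03 0 0" --pt "255 0.052 -0.061 0 0" --pt "255 0.078 -0.092 0 0" --pt "255 0.104 -0.122 0 0" --pt "255 0.13 -0.153 0 0"

```text
t: 3.07
ee_pos: [480.8, 201.3, 236.9]
orientation: [3.073, 0.652, 0.001]
ft_force: [0.9, -0.1, 0.7]
width: 0.3
```

```bash
python3 -c "
from h import *
go([517.8,329.8,138])"
```

```text
t 3.07 ee [480.8 201.3 236.9] f [ 0.9 -0.1  0.7] w 0.3 delta tool m [ 0.086  -0.1024  0.0989] yaw y -1.153 tilt [ 0.  0. -1.]
```

Call:
move_arm --pt "255 0.022 -0.026 0 0" --pt "255 0.043 -0.052 0.01 0" --pt "255 0.065 -0.078 0.04 0" --pt "255 0.086 -0.103 0.07 0" --pt "255 0.086 -0.103 0.095 0"

```text
t: 3.48
ee_pos: [519.3, 333.0, 141.4]
orientation: [-3.07, -0.655, -0.007]
ft_force: [-0.3, 0.1, 0.3]
width: 0.7
```

Call:
move_arm --pt "255 0 0 0.005 0" --pt "255 0 0 0.01 0" --pt "255 0 0 0.015 0" --pt "255 0 0 0.02 0" --pt "255 0 0 0.025 0"

```text
t: 3.9
ee_pos: [518.9, 329.7, 120.0]
orientation: [-3.07, -0.648, -0.008]
ft_force: [-2.4, 7.5, 10.1]
width: 0.4
```

```bash
python3 -c "
from h import *
go([517.8,329.8,61])
u,v=proj('scene',(518,326,95))[0].astype(int)
cv2.imwrite('pics/p1.png',cv2.resize(get_image('scene')[v-70:v+50,u-110:u+50],None,fx=4,fy=4))"
```

```text
t 3.9 ee [518.9 329.7 120. ] f [-2.4  7.5 10.1] w 0.4 delta tool m [-0.0013 -0.0004  0.059 ] yaw y -1.154 tilt [ 0.004  0.005 -1.   ]
```

View pics/p1.png

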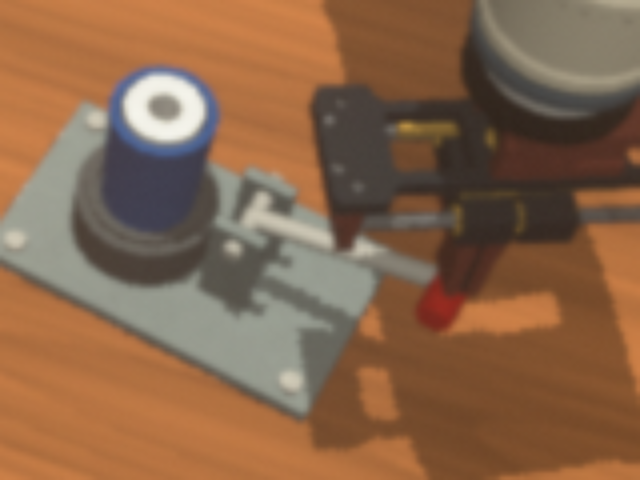

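Call:
move_arm --pt "255 0 0 0.005 0" --pt "255 0 0 0.01 0" --pt "255 0 0 0.015 0" --pt "255 0 0 0.02 0" --pt "255 0 0 0.025 0"

```text
t: 4.37
ee_pos: [520.5, 330.1, 95.9]
orientation: [-3.069, -0.648, -0.013]
ft_force: [0.6, 5.9, 9.4]
width: 0.6
```

Call:
move_arm --pt "255 0 0 0.005 0" --pt "255 0 0 0.01 0" --pt "255 0 0 0.014 0" --pt "255 0 0 0.018 0" --pt "255 0 0 0.022 0"

```text
t: 4.78
ee_pos: [520.5, 329.4, 73.5]
orientation: [-3.071, -0.649, -0.012]
ft_force: [1.8, 2.4, 8.3]
width: 0.4
```

```bash
python3 -c "
from h import *
go([517.8,329.8,61])
u,v=proj('scene',(518,326,60))[0].astype(int)
cv2.imwrite('pics/p2.png',cv2.resize(get_image('scene')[v-90:v+50,u-120:u+50],None,fx=4,fy=4))"
```

```text
t 4.78 ee [520.5 329.4  73.5] f [1.8 2.4 8.3] w 0.4 delta tool m [-0.0024 -0.0014  0.0125] yaw y -1.154 tilt [ 0.007  0.005 -1.   ]
```

View pics/p2.png

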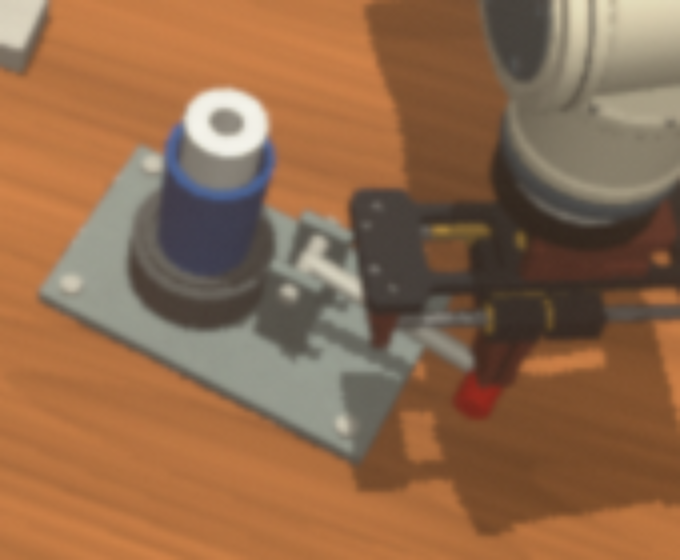

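Small sleeve is rising. Tip is at about 59 mm; the stop is at 47.

Call:
move_arm --pt "255 0 0 0.003 0" --pt "255 0 0 0.006 0" --pt "255 0 0 0.008 0" --pt "255 0 0 0.01 0" --pt "255 0 0 0.011 0"

```text
t: 5.25
ee_pos: [519.9, 327.7, 62.0]
orientation: [-3.073, -0.65, -0.008]
ft_force: [2.5, -3.3, 8.3]
width: 0.4
```

Call:
move_arm --pt "255 0 0 0.001 0" --pt "255 0 0 0.0015 0" --pt "255 0 0 0.002 0"

```text
t: 5.5
ee_pos: [520.1, 327.6, 61.2]
orientation: [-3.073, -0.65, -0.008]
ft_force: [-2.2, -4.7, 23.4]
width: 0.6
```

Call:
move_arm --pt "255 0 0 0.0005 0" --pt "255 0 0 0.001 0"

```text
t: 5.67
ee_pos: [520.1, 327.7, 61.0]
orientation: [-3.073, -0.65, -0.008]
ft_force: [-4.0, -6.4, 30.2]
width: 0.6
```

Call:
move_arm --pt "255 0 0 -0.02 0" --pt "120 0 0 -0.06 0" --pt "0 0 0 -0.1 0" --pt "0 0 0 -0.14 0" --pt "0 0 0 -0.175 0"

```text
t: 6.08
ee_pos: [517.9, 327.1, 235.3]
orientation: [-3.073, -0.649, -0.005]
ft_force: [0.1, 0.9, -0.3]
width: 23.9
```

```bash
python3 -c "
from h import *
go([489,164.3,225])
for c in ('scene','top'):
  im=get_image(c); u,v=proj(c,(489,200,100))[0].astype(int)
  cv2.imwrite(f'pics/p3{c}.png',cv2.resize(im[v-60:v+60,u-75:u+75],None,fx=5,fy=5,interpolation=cv2.INTER_CUBIC)); print(u-75,v-60,proj(c,(489,164.3,160)),proj(c,(489,164.3,125)))
  for n in ('small_mid','large_mid','lever_grip'): print(n,[(round(d['conf'],2),d['location']) for d in place_of(c,n)][:2])
"
```

```text
t 6.08 ee [517.9 327.1 235.3] f [ 0.1  0.9 -0.3] w 23.9 delta tool m [-0.0923  0.1372  0.01  ] yaw y -1.154 tilt [ 0.003  0.001 -1.   ]
320 132 [[382.33346821 170.80505175]] [[380.38062859 180.86266031]]
small_mid [(0.86, [489.6, 164.0, 121.5])]
large_mid [(0.77, [486.7, 162.7, 86.4]), (0.21, [360.9, -24.8, -2.1])]
lever_grip [(0.94, [515.7, 326.6, 36.3])]
161 169 [[248.66574002 227.10587956]] [[251.18050826 228.26431387]]
small_mid [(0.64, [489.2, 165.0, 125.6])]
large_mid [(0.61, [485.7, 165.0, 87.3]), (0.56, [571.1, -177.4, -2.0])]
lever_grip [(0.94, [516.2, 330.3, 35.5])]
```

View pics/p3scene.png

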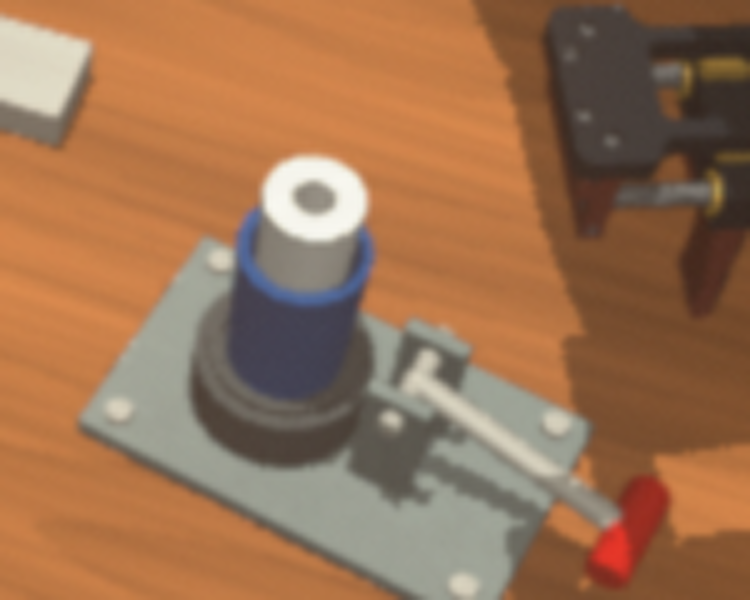

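View pics/p3top.png

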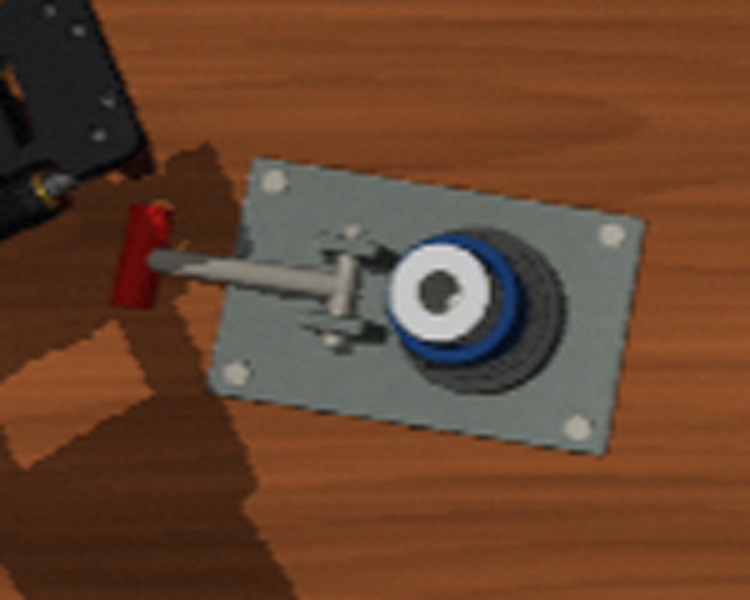

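Call:
move_arm --pt "0 -0.02 0.03 0 0" --pt "0 -0.04 0.06 0 0" --pt "0 -0.06 0.09 0 0" --pt "0 -0.08 0.12 0 0" --pt "0 -0.092 0.137 0 0"

```text
t: 6.9
ee_pos: [486.9, 162.6, 229.1]
orientation: [3.073, 0.65, -0.006]
ft_force: [0.1, 0.5, -0.4]
width: 86.9
```

Call:
move_arm --pt "0 0 0 0 0" --pt "0 0 0 0 0"

```text
t: 7.07
ee_pos: [488.5, 164.8, 229.8]
orientation: [-3.074, -0.648, 0.003]
ft_force: [-0.1, -0.6, 1.1]
width: 88.0
```

```bash
python3 -c "
from h import *
go([489,164.3,145])
"
```

```text
t 7.07 ee [488.5 164.8 229.8] f [-0.1 -0.6  1.1] w 88.0 delta tool m [0.0004 0.0007 0.0848] yaw y -1.155 tilt [-0.002 -0.    -1.   ]
```

Call:
move_arm --pt "0 0 0 0.03 0" --pt "0 0 0 0.06 0" --pt "0 0 0 0.075 0" --pt "0 0 0 0.084 0" --pt "0 0 0 0.084 0"

```text
t: 7.48
ee_pos: [487.8, 166.3, 144.4]
orientation: [3.073, 0.653, -0.006]
ft_force: [-0.2, -0.2, 0.0]
width: 87.9
```

Call:
move_arm --pt "255 0 0 0 0" --pt "255 0 0 0 0" --pt "255 0 0 0 0" --pt "255 0 0 0 0" --pt "255 0 0 0 0"

```text
t: 7.9
ee_pos: [489.4, 165.8, 147.5]
orientation: [-3.073, -0.651, -0.002]
ft_force: [0.4, 0.4, 0.9]
width: 58.2
```

Call:
move_arm --pt "255 0 0 0 0" --pt "255 0 0 0 0" --pt "255 0 0 0 0" --pt "255 0 0 0 0"

```text
t: 8.23
ee_pos: [489.1, 165.6, 146.9]
orientation: [3.073, 0.651, 0.001]
ft_force: [0.0, -0.6, 1.7]
width: 42.0
```

Call:
move_arm --pt "255 0 0 0 0" --pt "255 0 0 0 0" --pt "255 0 0 -0.005 0" --pt "255 0 0 -0.013 0" --pt "255 0 0 -0.024 0"

```text
t: 8.65
ee_pos: [488.0, 165.4, 170.6]
orientation: [3.073, 0.651, -0.004]
ft_force: [0.6, -0.6, -1.9]
width: 42.0
```

Call:
move_arm --pt "255 0 0 -0.012 0" --pt "255 0 0 -0.025 0" --pt "255 0 0 -0.04 0" --pt "255 0 0 -0.05 0" --pt "255 0 0 -0.055 0"

```text
t: 9.07
ee_pos: [489.6, 165.9, 227.8]
orientation: [-3.073, -0.651, -0.004]
ft_force: [0.0, 0.3, -2.2]
width: 41.8
```

```bash
python3 -c "
from h import *
go([568.3,-178,230])
c='scene'
im=get_image(c); u,v=proj(c,(489,165,150))[0].astype(int)
cv2.imwrite(f'pics/p4{c}.png',cv2.resize(im[v-60:v+60,u-75:u+75],None,fx=5,fy=5,interpolation=cv2.INTER_CUBIC))
"
```

```text
t 9.07 ee [489.6 165.9 227.8] f [ 0.   0.3 -2.2] w 41.8 delta tool m [-0.0676  0.3462 -0.0023] yaw y -1.153 tilt [ 0.003  0.001 -1.   ]
```

View pics/p4scene.png

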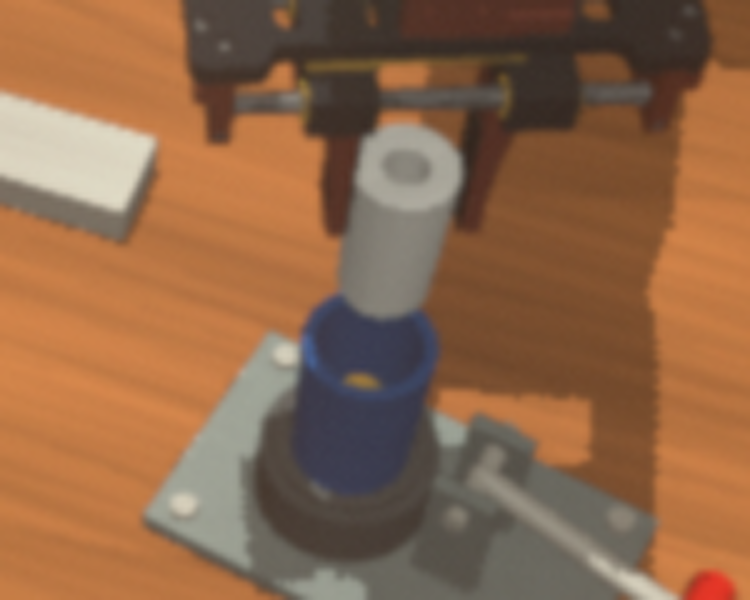

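Call:
move_arm --pt "255 -0.007 0.035 0 0" --pt "255 -0.014 0.07 0 0" --pt "255 -0.021 0.105 0 0" --pt "255 -0.028 0.14 0 0" --pt "255 -0.035 0.175 0 0"

```text
t: 9.53
ee_pos: [527.6, -10.0, 225.2]
orientation: [-3.073, -0.652, 0.001]
ft_force: [1.0, 1.2, -2.3]
width: 42.0
```

Call:
move_arm --pt "255 -0.007 0.035 0 0" --pt "255 -0.014 0.07 0 0" --pt "255 -0.021 0.105 0 0" --pt "255 -0.028 0.14 0 0" --pt "255 -0.033 0.168 0 0"

```text
t: 9.95
ee_pos: [565.7, -177.9, 225.1]
orientation: [-3.073, -0.65, 0.001]
ft_force: [0.1, 0.7, -1.1]
width: 41.8
```

Call:
move_arm --pt "255 0 0.002 0 0" --pt "255 0 0.002 0.0 0" --pt "255 0 0.002 0 0"

```text
t: 10.2
ee_pos: [566.0, -176.8, 224.9]
orientation: [-3.072, -0.65, 0.002]
ft_force: [-0.3, 1.3, -1.2]
width: 41.5
```

```bash
python3 -c "
from h import *
go([568.5,-177.5,85])
"
```

```text
t 10.2 ee [ 566.  -176.8  224.9] f [-0.3  1.3 -1.2] w 41.5 delta tool m [0.0021 0.0018 0.1399] yaw y -1.154 tilt [-0.002  0.001 -1.   ]
```

Call:
move_arm --pt "255 0.002 0.002 0.03 0" --pt "255 0.002 0.002 0.065 0" --pt "255 0.002 0.002 0.1 0" --pt "255 0.002 0.002 0.125 0" --pt "255 0.002 0.002 0.138 0"

```text
t: 10.62
ee_pos: [567.0, -175.9, 84.3]
orientation: [-3.07, -0.654, 0.008]
ft_force: [-0.3, 0.3, -2.8]
width: 41.8
```

```bash
python3 -c "
from h import *
go([568.5,-177.5,65])
for c in ('scene','top'):
  im=get_image(c); u,v=proj(c,(568,-178,30))[0].astype(int)
  cv2.imwrite(f'pics/p5{c}.png',cv2.resize(im[v-50:v+50,u-60:u+60],None,fx=5,fy=5,interpolation=cv2.INTER_CUBIC))
"
```

```text
t 10.62 ee [ 567.  -175.9   84.3] f [-0.3  0.3 -2.8] w 41.8 delta tool m [0.0008 0.0022 0.0193] yaw y -1.151 tilt [-0.005  0.002 -1.   ]
```

View pics/p5scene.png

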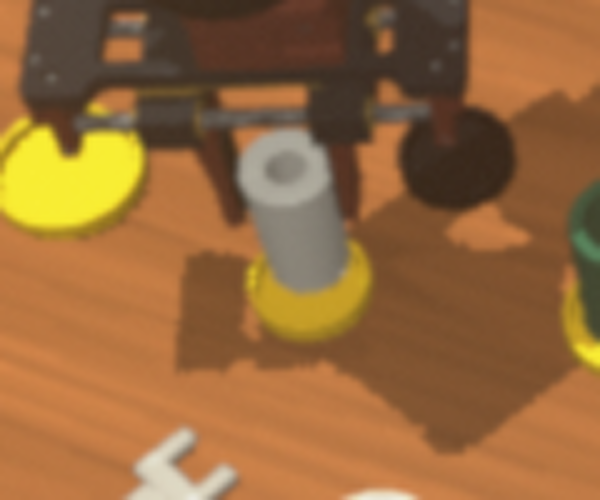

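Call:
move_arm --pt "255 0 0.001 0.006 0" --pt "255 0 0.001 0.012 0" --pt "255 0 0.001 0.016 0" --pt "255 0 0.001 0.0175 0" --pt "255 0 0.001 0.0185 0"

```text
t: 11.13
ee_pos: [570.1, -179.3, 69.6]
orientation: [3.073, 0.651, 0.001]
ft_force: [0.2, 0.4, -2.4]
width: 41.7
```

Call:
move_arm --pt "255 0 0 0 0"

```text
t: 11.22
ee_pos: [569.9, -179.3, 69.5]
orientation: [3.073, 0.651, 0.001]
ft_force: [-0.0, -0.3, -2.8]
width: 42.0
```

Call:
move_arm --pt "255 -0.001 0 0.001 0" --pt "255 -0.001 0 0.002 0" --pt "255 -0.001 0 0.003 0" --pt "255 -0.001 0 0.003 0"

```text
t: 11.55
ee_pos: [568.7, -179.6, 66.1]
orientation: [-3.073, -0.651, 0.0]
ft_force: [-0.3, 0.2, -1.7]
width: 42.1
```

Call:
move_arm --pt "255 0 0 0.0005 0" --pt "255 0 0 0.001 0" --pt "255 0 0 0.001 0"

```text
t: 11.8
ee_pos: [568.9, -179.7, 65.1]
orientation: [3.073, 0.652, 0.0]
ft_force: [-0.4, -0.9, -2.2]
width: 41.8
```

Call:
move_arm --pt "255 0 0 0.0005 0" --pt "255 0 0 0.001 0" --pt "255 0 0 0.001 0"

```text
t: 12.05
ee_pos: [569.1, -179.7, 65.0]
orientation: [3.073, 0.651, 0.001]
ft_force: [-1.6, 0.3, 5.2]
width: 41.8
```

Call:
move_arm --pt "0 0 0 0 0" --pt "0 0 0 0 0" --pt "0 0 0 0 0" --pt "0 0 0 0 0" --pt "0 0 0 0 0"

```text
t: 12.47
ee_pos: [568.8, -179.6, 64.1]
orientation: [-3.073, -0.652, 0.0]
ft_force: [-0.3, -0.1, -0.4]
width: 71.7
```

Call:
move_arm --pt "0 0 0 0 0" --pt "0 0 0 -0.02 0" --pt "0 0 0 -0.055 0" --pt "0 0 0 -0.095 0" --pt "0 0 0 -0.13 0"

```text
t: 12.88
ee_pos: [568.7, -179.5, 195.7]
orientation: [-3.073, -0.651, 0.001]
ft_force: [0.5, -0.3, -0.0]
width: 87.6
```

```bash
python3 -c "
from h import *
go([489,164.3,195])
for c in ('scene','top'):
  im=get_image(c); u,v=proj(c,(568,-178,30))[0].astype(int)
  cv2.imwrite(f'pics/p6{c}.png',cv2.resize(im[v-50:v+50,u-60:u+60],None,fx=5,fy=5,interpolation=cv2.INTER_CUBIC))
  print([(round(d['conf'],2),d['location']) for d in place_of(c,'small_mid')][:2])
"
```

```text
t 12.88 ee [ 568.7 -179.5  195.7] f [ 0.5 -0.3 -0. ] w 87.6 delta tool m [ 0.0667 -0.3466  0.0008] yaw y -1.153 tilt [-0.  0. -1.]
[(0.72, [566.6, -182.1, 38.4])]
[]
```

View pics/p6scene.png

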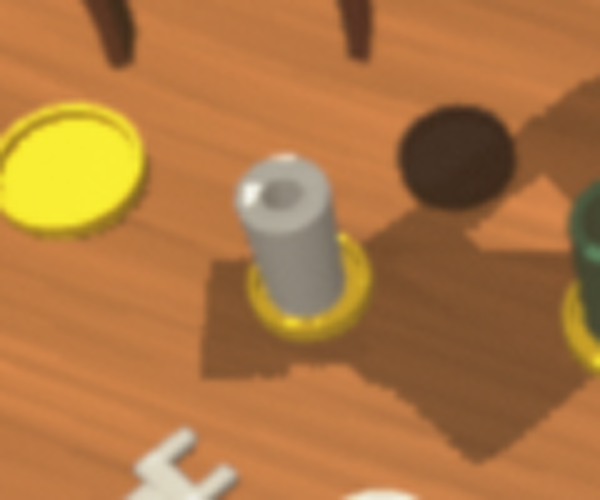

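Call:
move_arm --pt "0 0.007 -0.035 0 0" --pt "0 0.014 -0.07 0 0" --pt "0 0.021 -0.105 0 0" --pt "0 0.028 -0.14 0 0" --pt "0 0.034 -0.175 0 0"

```text
t: 13.5
ee_pos: [527.1, -4.5, 192.1]
orientation: [-3.073, -0.65, 0.005]
ft_force: [1.1, -0.1, 1.1]
width: 87.9
```

Call:
move_arm --pt "0 0.007 -0.035 0 0" --pt "0 0.014 -0.07 0 0" --pt "0 0.021 -0.105 0 0" --pt "0 0.028 -0.14 0 0" --pt "0 0.033 -0.171 0 0"

```text
t: 13.92
ee_pos: [487.8, 165.4, 192.2]
orientation: [3.073, 0.652, -0.005]
ft_force: [0.8, -0.1, -0.7]
width: 87.6
```

Call:
move_arm --pt "0 0 0 0 0" --pt "0 0 0 0 0" --pt "0 0 0 0 0"

```text
t: 14.17
ee_pos: [488.9, 163.3, 192.8]
orientation: [3.073, 0.653, -0.004]
ft_force: [0.3, -0.6, 0.7]
width: 87.9
```

```bash
python3 -c "
from h import *
go([489,164.3,108])
c='scene'
im=get_image(c); u,v=proj(c,(489,165,120))[0].astype(int)
cv2.imwrite(f'pics/p7{c}.png',cv2.resize(im[v-60:v+60,u-75:u+75],None,fx=5,fy=5,interpolation=cv2.INTER_CUBIC))
print([(round(d['conf'],2),d['location']) for d in place_of(c,'large_mid')][:2])
"
```

```text
t 14.17 ee [488.9 163.3 192.8] f [ 0.3 -0.6  0.7] w 87.9 delta tool m [ 0.0007 -0.0009  0.0848] yaw y -1.152 tilt [-0.002 -0.001 -1.   ]
[(0.79, [486.7, 163.8, 85.7])]
```

View pics/p7scene.png

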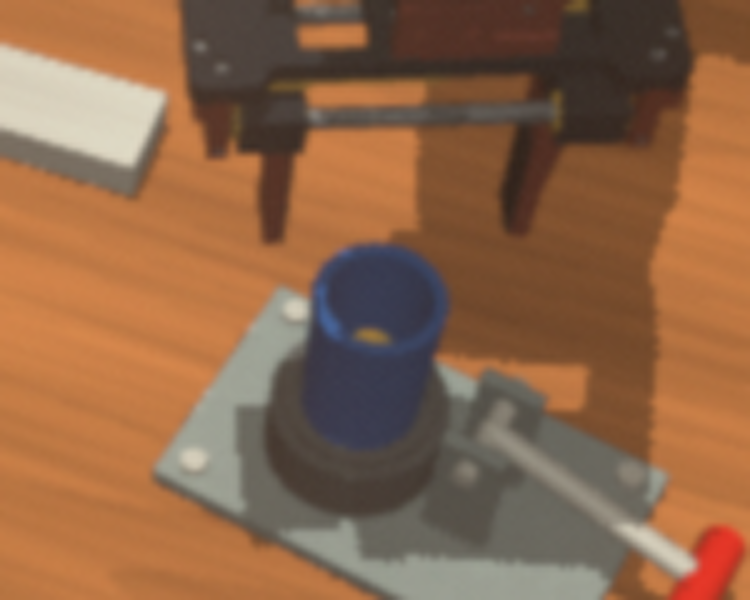

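Large sleeve still seated upright, plunger up through its hole. Descend and grip.

Call:
move_arm --pt "0 0 -0.001 0.03 0" --pt "0 0 -0.001 0.06 0" --pt "0 0 -0.001 0.075 0" --pt "0 0 -0.001 0.084 0" --pt "0 0 -0.001 0.084 0"

```text
t: 14.68
ee_pos: [488.4, 163.3, 108.3]
orientation: [3.073, 0.649, -0.006]
ft_force: [-0.7, 0.8, 0.4]
width: 87.9
```

Call:
move_arm --pt "255 0 0 0 0" --pt "255 0 0 0 0" --pt "255 0 0 0 0" --pt "255 0 0 0 0" --pt "255 0 0 0 0"

```text
t: 15.1
ee_pos: [489.7, 164.9, 111.0]
orientation: [-3.073, -0.651, -0.002]
ft_force: [-1.1, 1.8, 4.0]
width: 58.3
```

Call:
move_arm --pt "255 0 0 0 0" --pt "255 0 0 0 0" --pt "255 0 0 0 0"

```text
t: 15.35
ee_pos: [489.8, 165.1, 111.0]
orientation: [-3.073, -0.652, -0.002]
ft_force: [-1.0, 1.3, 6.2]
width: 57.7
```

Call:
move_arm --pt "255 0 0 0 0" --pt "255 0 0 -0.005 0" --pt "255 0 0 -0.013 0" --pt "255 0 0 -0.025 0" --pt "255 0 0 -0.04 0"

```text
t: 15.77
ee_pos: [488.3, 164.4, 150.1]
orientation: [3.073, 0.652, -0.004]
ft_force: [-0.5, -0.4, -3.2]
width: 57.7
```

Call:
move_arm --pt "255 0 0 -0.02 0" --pt "255 0 0 -0.045 0" --pt "255 0 0 -0.07 0" --pt "255 0 0 -0.09 0" --pt "255 0 0 -0.095 0"

```text
t: 16.18
ee_pos: [490.7, 165.1, 248.7]
orientation: [-3.073, -0.651, -0.008]
ft_force: [1.1, 0.2, -3.0]
width: 57.3
```

```bash
python3 -c "
from h import *
go([553,-316.5,236])
c='scene'
im=get_image(c); u,v=proj(c,(489,165,160))[0].astype(int)
cv2.imwrite(f'pics/p8{c}.png',cv2.resize(im[v-60:v+60,u-75:u+75],None,fx=5,fy=5,interpolation=cv2.INTER_CUBIC))
"
```

```text
t 16.18 ee [490.7 165.1 248.7] f [ 1.1  0.2 -3. ] w 57.3 delta tool m [-0.1385  0.4654  0.0123] yaw y -1.153 tilt [ 0.005  0.001 -1.   ]
```

View pics/p8scene.png

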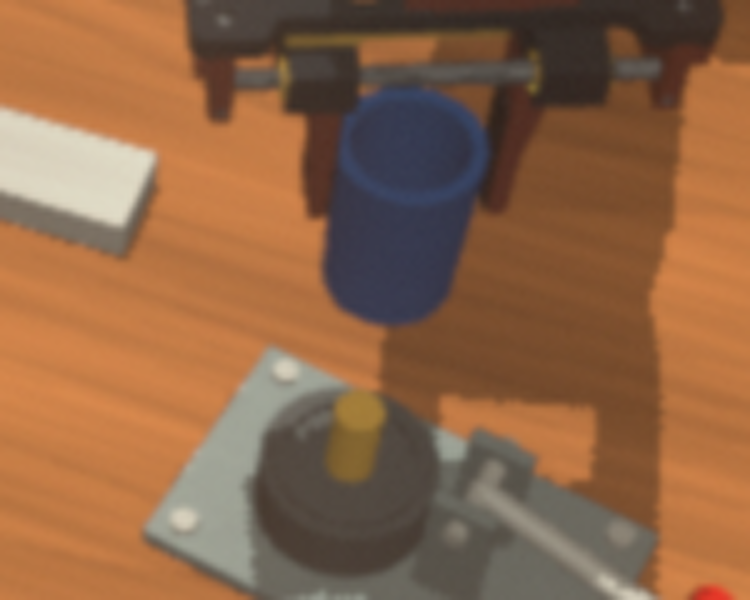

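Call:
move_arm --pt "255 -0.01 0.035 0 0" --pt "255 -0.021 0.07 0 0" --pt "255 -0.031 0.105 0 0" --pt "255 -0.042 0.14 0 0" --pt "255 -0.052 0.175 0 0"

```text
t: 16.65
ee_pos: [511.5, -17.9, 243.6]
orientation: [-3.072, -0.652, 0.004]
ft_force: [0.7, 0.1, -3.6]
width: 58.0
```

Call:
move_arm --pt "255 -0.01 0.035 0 0" --pt "255 -0.021 0.07 0 0" --pt "255 -0.031 0.105 0 0" --pt "255 -0.042 0.14 0 0" --pt "255 -0.052 0.175 0 0"

```text
t: 17.07
ee_pos: [535.0, -198.9, 243.4]
orientation: [-3.072, -0.651, 0.004]
ft_force: [1.0, 0.0, -3.7]
width: 57.4
```

Call:
move_arm --pt "255 -0.01 0.035 0 0" --pt "255 -0.021 0.07 0 0" --pt "255 -0.031 0.1 0 0" --pt "255 -0.034 0.115 0 0" --pt "255 -0.034 0.115 0 0"

```text
t: 17.48
ee_pos: [551.4, -319.0, 243.3]
orientation: [-3.074, -0.647, 0.002]
ft_force: [-0.1, 0.1, -3.2]
width: 57.9
```

```bash
python3 -c "
from h import *
go([553,-316.5,90])
"
```

```text
t 17.48 ee [ 551.4 -319.   243.3] f [-0.1  0.1 -3.2] w 57.9 delta tool m [ 0.0027 -0.0015  0.1533] yaw y -1.156 tilt [-0.002  0.    -1.   ]
```

Call:
move_arm --pt "255 0.002 -0.001 0.03 0" --pt "255 0.002 -0.001 0.07 0" --pt "255 0.002 -0.001 0.11 0" --pt "255 0.002 -0.001 0.135 0" --pt "255 0.002 -0.001 0.148 0"

```text
t: 17.9
ee_pos: [550.3, -311.4, 92.3]
orientation: [-3.067, -0.652, 0.009]
ft_force: [-1.0, 0.4, -2.4]
width: 57.8
```

Call:
move_arm --pt "255 0 0 0 0" --pt "255 0 0 0 0"

```text
t: 18.07
ee_pos: [553.4, -313.8, 97.1]
orientation: [-3.072, -0.652, 0.001]
ft_force: [-1.0, -0.0, -2.8]
width: 57.4
```

```bash
python3 -c "
from h import *
go([553,-316.5,70])
for c in ('scene','top'):
  im=get_image(c); u,v=proj(c,(553,-316,40))[0].astype(int)
  cv2.imwrite(f'pics/p9{c}.png',cv2.resize(im[v-50:v+50,u-60:u+60],None,fx=5,fy=5,interpolation=cv2.INTER_CUBIC))
"
```

```text
t 18.07 ee [ 553.4 -313.8   97.1] f [-1.  -0.  -2.8] w 57.4 delta tool m [-0.0014  0.0024  0.0271] yaw y -1.152 tilt [-0.001  0.001 -1.   ]
```

View pics/p9scene.png

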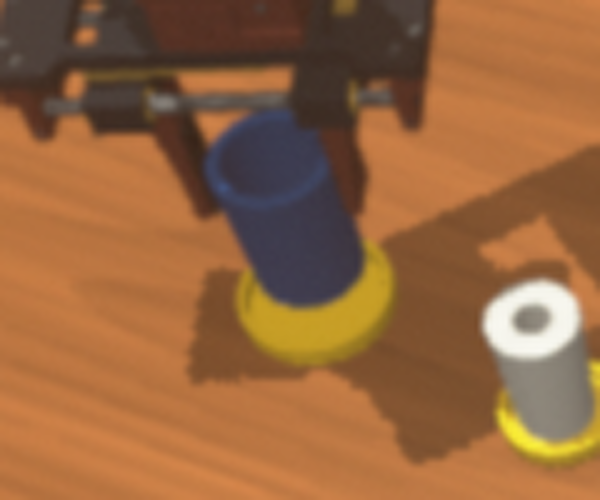

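Call:
move_arm --pt "255 -0.001 0.001 0.006 0" --pt "255 -0.001 0.002 0.012 0" --pt "255 -0.001 0.002 0.016 0" --pt "255 -0.001 0.002 0.019 0" --pt "255 -0.001 0.002 0.019 0"

```text
t: 18.58
ee_pos: [552.6, -316.6, 77.4]
orientation: [-3.073, -0.651, 0.001]
ft_force: [-0.7, 0.5, -3.3]
width: 57.7
```

Call:
move_arm --pt "255 0 0 0 0" --pt "255 0 0 0 0"

```text
t: 18.75
ee_pos: [553.2, -316.8, 78.2]
orientation: [3.073, 0.651, 0.0]
ft_force: [-0.3, -0.3, -3.3]
width: 57.6
```

Call:
move_arm --pt "255 0 0 0.0015 0" --pt "255 0 0 0.003 0" --pt "255 0 0 0.0045 0" --pt "255 0 0 0.006 0" --pt "255 0 0 0.006 0"

```text
t: 19.17
ee_pos: [552.9, -316.7, 71.8]
orientation: [-3.073, -0.651, 0.001]
ft_force: [0.2, 0.9, -4.9]
width: 57.5
```

Call:
move_arm --pt "255 0 0 0.0005 0" --pt "255 0 0 0.001 0" --pt "255 0 0 0.0015 0" --pt "255 0 0 0.0015 0"

```text
t: 19.5
ee_pos: [553.1, -316.8, 70.6]
orientation: [-3.073, -0.651, 0.0]
ft_force: [-0.6, 0.0, -3.9]
width: 57.8
```

Call:
move_arm --pt "255 0 0 0.0005 0" --pt "255 0 0 0.001 0" --pt "255 0 0 0.001 0"

```text
t: 19.75
ee_pos: [553.2, -316.8, 70.1]
orientation: [3.073, 0.652, 0.0]
ft_force: [-0.4, 1.2, 1.1]
width: 57.2
```

Contact (−3.3 → +1.1 N). Release.

Call:
move_arm --pt "255 0 0 0.0003 0" --pt "0 0 0 0.0003 0" --pt "0 0 0 0 0" --pt "0 0 0 0 0" --pt "0 0 0 0 0"

```text
t: 20.17
ee_pos: [553.4, -316.9, 69.8]
orientation: [3.073, 0.651, 0.001]
ft_force: [0.9, 0.5, -0.9]
width: 80.7
```

Call:
move_arm --pt "0 0 0 0 0" --pt "0 0 0 0 0" --pt "0 0 0 -0.02 0" --pt "0 0 0 -0.055 0" --pt "0 0 0 -0.09 0"

```text
t: 20.58
ee_pos: [552.1, -316.2, 159.3]
orientation: [-3.071, -0.651, 0.004]
ft_force: [0.5, -0.1, 1.3]
width: 87.8
```

Call:
move_arm --pt "0 0 0 -0.035 0" --pt "0 0 0 -0.07 0" --pt "0 -0.03 0.01 -0.09 0" --pt "0 -0.06 0.03 -0.1 0" --pt "0 -0.09 0.05 -0.1 0"

```text
t: 21.0
ee_pos: [491.9, -400.2, 263.5]
orientation: [3.068, 0.654, 0.006]
ft_force: [0.6, -0.8, -0.0]
width: 87.7
```

```bash
python3 -c "
from h import *
go([553,-316.5,70])
for c in ('scene','top'):
  im=get_image(c); cv2.imwrite(f'pics/f_{c}.png',im)
  u,v=proj(c,(553,-250,40))[0].astype(int)
  cv2.imwrite(f'pics/g{c}.png',cv2.resize(im[max(v-60,0):v+60,u-80:u+80],None,fx=5,fy=5,interpolation=cv2.INTER_CUBIC))
  for n in('small_mid','large_mid','medium_mid','cleaner','spanner','offcut','lever_grip','dish_large'): print(c,n,[(round(d['conf'],2),d['location']) for d in place_of(c,n)][:2])
"
```

```text
t 21.0 ee [ 491.9 -400.2  263.5] f [ 0.6 -0.8 -0. ] w 87.7 delta tool m [ 0.0894 -0.0526  0.1934] yaw y -1.151 tilt [ 0.005 -0.004 -1.   ]
scene small_mid [(0.65, [568.9, -179.1, 41.7])]
scene large_mid [(0.92, [550.0, -314.3, 45.8])]
scene medium_mid [(0.92, [524.1, -35.5, 45.1]), (0.27, [518.6, 325.6, 34.4])]
scene cleaner [(0.86, [713.1, 67.8, 1.7])]
scene spanner [(0.86, [740.9, -207.3, 3.7])]
scene offcut [(0.93, [360.7, -25.2, 0.9])]
scene lever_grip [(0.95, [520.9, 326.8, 35.9]), (0.67, [739.7, -208.4, 2.5])]
scene dish_large [(0.55, [551.2, -319.5, 3.3])]
top small_mid [(0.9, [571.7, -179.4, 40.8])]
top large_mid [(0.81, [550.5, -316.3, 41.4])]
top medium_mid [(0.7, [526.4, -35.5, 44.3])]
top cleaner [(0.7, [714.3, 63.0, 0.1]), (0.22, [552.3, -316.8, 42.7])]
top spanner [(0.83, [741.0, -206.1, 0.9])]
top offcut [(0.68, [361.6, -25.8, 1.9])]
top lever_grip [(0.79, [516.1, 327.7, 33.7])]
top dish_large [(0.54, [552.8, -316.3, 2.0])]
```

View pics/gscene.png

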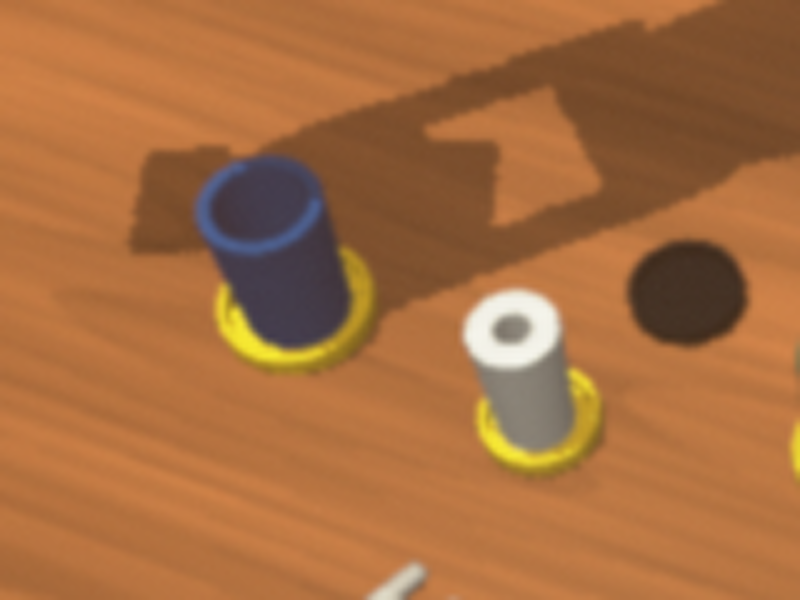

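View pics/f_top.png

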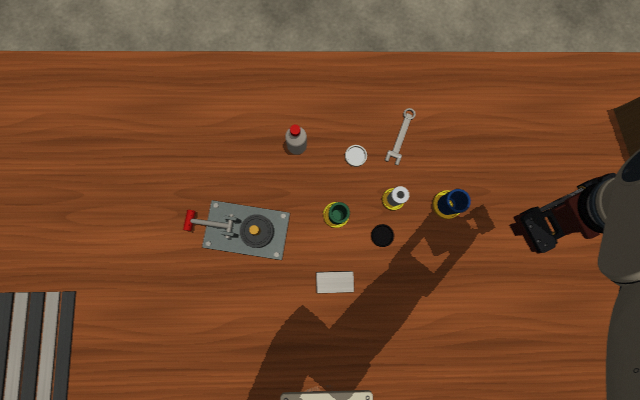

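Both sleeves stand upright in their dishes, bystanders have not moved, and the arm is clear. I'll let the arm settle and hand in.

Call:
move_arm --pt "0 0 0 0 0" --pt "0 0 0 0 0" --pt "0 0 0 0 0"

```text
t: 22.15
ee_pos: [491.1, -399.1, 259.7]
orientation: [-3.073, -0.651, -0.0]
ft_force: [0.1, 0.0, -0.4]
width: 87.7
```

```bash
python3 -c "
from workcell import *
print(close_job())"
```

```text
the job is handed in; nothing more can be done
None
```

The job is done and handed in at about 22 s, well under the 72 s limit. I have no verdict on it.

- **Lever:** I pressed it down to its stop, where the force climbed from about 8 N to 30 N. The small sleeve rose out of the large one, which stayed on its seat.
- **Small sleeve:** I lifted it off and stood it in the smallest yellow dish. After release its centre was found at about (570, −179, 41) mm, against a dish centre of (568, −178) and an upright height of 41 mm.
- **Large sleeve:** I lifted it off over the plunger and stood it in the largest dish. Its centre was found at about (550, −315, 44) mm, against (553, −316.5) and 44 mm.

In the last pictures both sleeves are upright, wide end up, inside their rims. The green sleeve, bottle, spanner and steel block were found where they were at the start, within the networks' error of about 4 mm. The arm was clear of everything, and the highest force I saw was about 31 N.

No check failed. Two detections were missing or wrong:
- The top camera did not find the small sleeve in the first check after I set it down. Both cameras found it in the last check.
- A few low-confidence detections put a name on the wrong object. I ignored these after comparing them with the pictures.

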